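# Trial-fit the spacer that sets the bottle stop of a labelling jig

## Robot

A 6-joint arm with a two-finger parallel gripper is mounted at the origin on the work surface. World frame = base frame: x ahead of the robot, y to its left, z up, the work surface at z = 0. Lengths are in mm, angles in rad, forces in N, time in s.
With the tool pointing down it reaches from about 350 to 975 mm from the base axis. Payload 7.1 kg.
Tool frame: the origin (TCP) lies at the very end of the fingers, on their centre line; the grasp point (between the pads) lies 19 mm behind it (ctrl.pinch_z is the distance from the TCP to the grasp point, in mm); z points along the fingers, y is the direction in which the jaws open and shut (so a half turn about z gives the same grasp; the last joint's range is limited). The gripper opens to 88 mm and grips with 3 to 60 N. Pads are 20 mm wide; open, the fingers measure 115 mm over their backs; the gripper's body (75 mm by 178 mm) begins 61 mm behind the grasp point.
Start: joints at [-1.308, 0.423, 1.63, -0, 1.089, -0.019], TCP at [173.821, -600.326, 222.675] pointing down, gripper open.
Joint ranges: [-3, 3], [-0.9, 2.11], [0.09, 2.58], [-1.31, 4.45], [0.11, 2.69], [-2.54, 2.54]. Speed limits (rad/s): [2.39, 2.39, 3.01, 3.14, 3.14, 3.14].

## Interface

Orientations are given as a rotation vector (axis times angle).
In Python, from workcell import ctrl gives the robot as it stands.
- The arm moves only by the shell command python3 -m inch 'ROWS' [OPENING]. ROWS is JSON, a list of rows, each an object with "xyz": the shift along the tool's x, y, z in cm, a list of three; "spin": the turn about the tool's z in degrees. A call has 1 to 20 rows; each row is the pose to reach, as a shift and turn from the pose measured when the call began, along the tool's axes at that moment; what a row does not reach only later rows make up. A row lasts 1/10 s, in which the tool goes at most 50 mm and 8.59 degrees, less where a joint would pass 70% of its speed; a pose out of reach is approached as far as the arm can. A call with a gripper value outside its range is refused whole. OPENING is the closure, from 0 (fully open) to 1 (shut), set as the call begins (- or left out, the last holds). The fingers move at their own pace and stop on an object; the grip force is fixed at half the most. Time passes only in rows, so rows that repeat a pose let the fingers close. It gives the time, the measured TCP pose, the force and the opening at its end, in the units of the state.
- ctrl.get_obs(): the state, without advancing time (a new reading comes with each control period).
- ctrl.get_image(name): name is "side" or "top"; returns the picture (480x640x3 uint8, red, green, blue); there is no depth.
- ctrl.camera_info(name): a dict with "camera_matrix" (3x3 intrinsics, pixels), "k1" (the pictures are not rectified: a ray, as slopes to the right and down, at radius r is drawn at 1 + k1 r^2 times it, then the intrinsics apply), "R" (3x3) and "t" (3): a world point X has camera coordinates R X + t. Camera axes: x right, y down, z forward; pixel columns grow to the right and rows downward; lengths in mm; the calibration is good to about 2 mm. A picture is of the moment at which its call begins. camera_info takes no time and is no camera call.
- ctrl.close_job(): hands the job in, once; it reports no verdict.
The state is a dict: "t": time; "qpos": joint angles; "qvel": joint speeds; "joint_torque": joint torques, N m; "ee_pos": TCP position; "orientation": TCP orientation; "ft_force": force on the tool from outside, world axes, zero at the start; "moment": the same for the moment, N m; "width": finger opening in mm.
Only numpy, scipy, OpenCV 4.12 (cv2) and the standard library are available. Lean on these libraries where they do the work, as an engineer would, in place of code of your own. Each camera call takes 0.05 s, during which the arm holds its last target. There are 200 camera calls.

## Task

Set up the wooden bottle-labelling jig: find by trial the thickest of the three aluminium spacers that slides into the gap between the jig's fence and its stop, and leave it upright and fully down on the bottom of that gap. Then press the hinged steel cap shut over it. Leave the other two spacers standing upright on the bench, and do not knock over the two tall wine bottles standing there.

Things in the scene. Friction and masses are not known exactly. Their poses are not given: they have to be found in the camera images.
- jig: Labelling jig, fixed to the bench: plywood base 400 x 130 x 20 mm, along whose x axis stand a wooden fence (x -40 to 0 mm), the gap, a wooden stop and a lying green bottle (top 103 mm above the bench). Origin: on the bench, below the fence's gap face, mid-length of the gap; x points from the fence across the gap to the stop, y along the gap (to the cap's hinge), z up.
- fence_face (a point): Point on the fence's gap face at its top (jig 0, 0, 60 mm), mid-length. Fence and stop rise 40 mm above the gap's floor (20 mm above the bench); their top gap edges have a lead-in bevel 4 mm wide, 6 mm deep. The gap is 84 mm long, closed at both ends by cheeks 14 mm thick with tops 56 mm above the bench. A spacer in the gap stands 38 mm above the fence.
- stop_face (a point): Point on the stop's gap face, at its top (60 mm above the bench), mid-length. The gap runs from the fence face (jig x = 0) to this face (its x in the jig's frame is the gap width, 17.5 to 27 mm, different every time). The stop does not move.
- spacer16_mid (a point): Centre of a plain bare-aluminium spacer block, 16 mm thick, 64 mm long, 78 mm tall, about 0.25 kg, standing upright on the bench. Point 39 mm above its underside; its x axis runs through the 16 mm thickness, y along its length, z up. The three spacers (16, 20, 24 mm) differ only in thickness and stand in a row in any order.
- spacer20_mid (a point): Centre of a plain bare-aluminium spacer block, 20 mm thick, 64 mm long, 78 mm tall, about 0.25 kg, standing upright on the bench. Point 39 mm above its underside; its x axis runs through the 20 mm thickness, y along its length, z up. The three spacers (16, 20, 24 mm) differ only in thickness and stand in a row in any order.
- spacer24_mid (a point): Centre of a plain bare-aluminium spacer block, 24 mm thick, 64 mm long, 78 mm tall, about 0.25 kg, standing upright on the bench. Point 39 mm above its underside; its x axis runs through the 24 mm thickness, y along its length, z up. The three spacers (16, 20, 24 mm) differ only in thickness and stand in a row in any order.
- cap (a joint): Angle of the hinged steel cap: 0 = shut (level, its underside 2 mm over a seated spacer's top), grows as it opens, 1.57 = straight up, stops at 2.5; starts at 1.8 to 2.2, leaning outward away from the gap (towards jig +y). It stays where it is left; about 1 N at its tip moves it.
- cap_hinge (a point): Hinge axis of the cap, parallel to jig x, at jig x = 11, y = 50 mm, 104 mm above the bench. The cap is a steel plate 30 mm wide, 8 mm thick, reaching 78 mm from this axis, between two lugs up to 112 mm above the bench; shut, it points along jig -y over the gap.
- cap_tip (a point): Point on the cap's outer (upper when shut) face, 74 mm from the hinge axis, mid-width.
- bottle_l: Tall green wine bottle standing at the left rear, 74 mm across, 300 mm tall; origin at the centre of its underside, z up. To be left standing.
- bottle_r: Tall green wine bottle standing at the right rear, 74 mm across, 300 mm tall; origin at the centre of its underside, z up. To be left standing.
Mind the look-alikes: they are no part of the job. Leave any blue or green look-alike of the part that bears spacer24_mid alone. Leave any purple look-alike of the part that bears spacer16_mid alone.

How it is judged:
By the outcome, as a careful person would: the job done as asked, in the order asked, and still so for the second after the job is handed in, with the robot touching nothing.
It also fails if it takes over 72 s, if anything falls off the work surface, if the arm or the gripper's body presses on something with over 40 N, if the wrist force passes 120 N, or if a joint passes its speed limit or range.

## Working session

There is one attempt and no reset: what is moved stays moved. The work goes in short steps, Python scripts to look and compute and a shell command to move; the robot and the scene stay as the last step left them, time stands still between calls to the robot, and variables do not carry over. Pictures are saved under pics/ and viewed, about 8 in all and at most 12, crops included, and the job is handed in when it is done.

```bash
mkdir -p pics; cat > h.py <<'E'
import numpy as np, cv2
from workcell import ctrl
def snap(n,f):
    im=ctrl.get_image(n); cv2.imwrite('pics/'+f,cv2.cvtColor(im,cv2.COLOR_RGB2BGR)); return im
def ray(n,uv):
    c=ctrl.camera_info(n);K=np.array(c['camera_matrix']);R=np.array(c['R']);t=np.array(c['t'])
    d=np.array([-0,0.]);p=np.array([(uv[0]-K[0,2])/K[0,0],(uv[1]-K[1,2])/K[1,1]]);s=p.copy()
    for _ in range(20): s=p/(1+c['k1']*(s@s))
    return -R.T@t, R.T@np.array([s[0],s[1],1])
def onz(n,uv,z):
    o,d=ray(n,uv); return (o+d*(z-o[2])/d[2]).round(1)
def proj(n,X):
    c=ctrl.camera_info(n);K=np.array(c['camera_matrix']);p=np.array(c['R'])@np.array(X,float)+np.array(c['t'])
    s=p[:2]/p[2];s=s*(1+c['k1']*(s@s));return (K[0,0]*s[0]+K[0,2],K[1,1]*s[1]+K[1,2])
def obs():
    o=ctrl.get_obs();print({k:np.round(o[k],3).tolist() for k in('t','qpos','ee_pos','orientation','ft_force','width')});return o
E
python3 - <<'E'
from h import *
for n in('top','side'):
    snap(n,n+'0.png');c=ctrl.camera_info(n);print(n,c)
obs()
E
```

```text
top {'camera_matrix': array([[493.07224368,   0.        , 321.95636822],
       [  0.        , 493.07224368, 236.6448109 ],
       [  0.        ,   0.        ,   1.        ]]), 'k1': 0.022385809540357286, 'R': array([[-0.00546387, -0.99991932,  0.01146734],
       [-0.98146565,  0.00316558, -0.19161202],
       [ 0.19156026, -0.01230174, -0.98140376]]), 't': array([ -14.98471807,  530.61461122, 1073.30851439])}
side {'camera_matrix': array([[472.22522047,   0.        , 317.1682252 ],
       [  0.        , 472.22522047, 240.38693909],
       [  0.        ,   0.        ,   1.        ]]), 'k1': 0.018056617184399968, 'R': array([[-0.65870663, -0.75227942,  0.0134632 ],
       [-0.41519383,  0.34851066, -0.84032994],
       [ 0.62747085, -0.55912074, -0.54190806]]), 't': array([341.8438459 , 310.72671199, 884.58552583])}
{'t': 0.1, 'qpos': [-1.308, 0.424, 1.631, -0.0, 1.089, -0.019], 'ee_pos': [173.695, -599.867, 221.971], 'orientation': [-3.109, -0.441, 0.0], 'ft_force': [-0.401, -0.13, 0.605], 'width': 88.137}
```

View pics/top0.png

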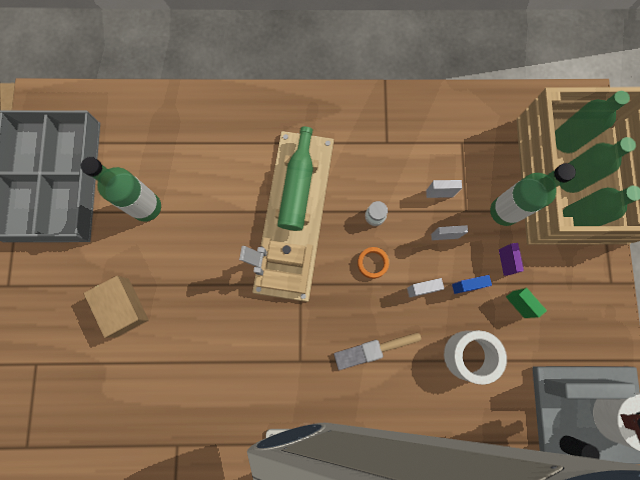

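View pics/side0.png

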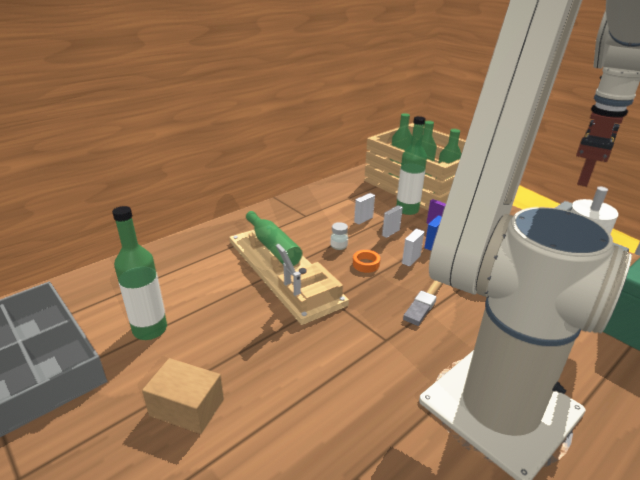

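The top view shows the jig with its fence end near (280,280) and the bottle end near (305,140). The cap is at about (250,257), leaning left. The bare spacers are at about (445,188), (450,232) and (427,287). The bottles stand at about (150,210) and (500,210). I'll zoom in next.

```bash
python3 - <<'E'
from h import *
im=cv2.imread('pics/top0.png')
a=cv2.resize(im[225:310,235:335],None,fx=6,fy=6,interpolation=cv2.INTER_CUBIC)
b=cv2.resize(im[170:310,400:480],None,fx=4,fy=4,interpolation=cv2.INTER_CUBIC)
cv2.imwrite('pics/a.png',a)
c=np.zeros((560,320,3),np.uint8);c[:b.shape[0],:b.shape[1]]=b
out=np.zeros((560,800,3),np.uint8);a2=cv2.resize(im[225:310,235:331],None,fx=5,fy=5,interpolation=cv2.INTER_CUBIC);out[:a2.shape[0],:480]=a2;out[:,480:]=c
cv2.imwrite('pics/crop1.png',out)
hsv=cv2.cvtColor(im,cv2.COLOR_BGR2HSV)
m=((hsv[...,1]<60)&(hsv[...,2]>110)).astype(np.uint8);print(np.unique(hsv[285:292,425:430].reshape(-1,3),axis=0)[:5])
cs,_=cv2.findContours(m[170:310,400:480],cv2.RETR_EXTERNAL,cv2.CHAIN_APPROX_NONE)
for k in cs:
    if cv2.contourArea(k)>40:
        k=k+np.array([400,170]);q=cv2.boxPoints(cv2.minAreaRect(k));print(cv2.contourArea(k),q.round(1).tolist());print([onz('top',p,78).tolist()[:2] for p in q])
E
```

```text
[[120   1 199]
 [120   1 200]
 [120   1 201]
 [120   2 205]
 [120   2 209]]
315.5 [[412.5, 283.79998779296875], [441.5, 277.20001220703125], [444.1000061035156, 288.79998779296875], [415.1000061035156, 295.3999938964844]]
[[419.6, -214.5], [433.8, -278.6], [408.4, -283.1], [394.3, -219.2]]
166.0 [[438.70001220703125, 226.1999969482422], [466.8999938964844, 224.89999389648438], [467.29998779296875, 232.0], [439.0, 233.3000030517578]]
[[548.3, -278.4], [551.2, -341.9], [534.9, -341.6], [532.0, -278.3]]
218.0 [[433.0, 180.0], [461.0, 180.0], [461.0, 196.0], [433.0, 196.0]]
[[656.1, -270.9], [655.9, -334.7], [618.2, -332.5], [618.4, -269.1]]
```

View pics/crop1.png

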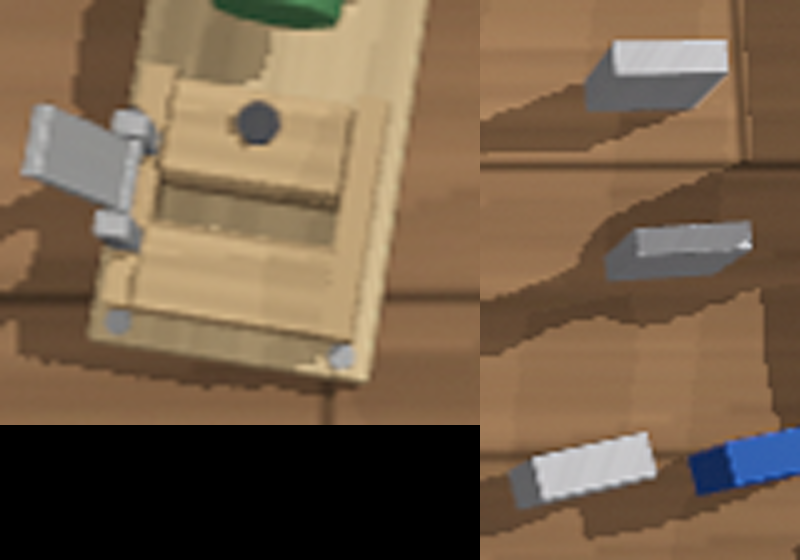

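A spacer's thickness shows as its top-face width: the upper one is about 8.6 px (20 mm), the middle one about 6 px (16 mm) and the lower one about 10.6 px (24 mm). I'll take one closer look at the gap and calculate poses.

```bash
python3 - <<'E'
from h import *
f=lambda x,y:(400+(x-480)/4-.4,170+y/4-.4)
S={'20':[(615,40),(727,40),(725,74),(613,75)],'16':[(637,229),(750,222),(750,246),(637,254)],'24':[(532,458),(648,433),(656,473),(545,502)]}
for k,v in S.items():
    P=np.array([onz('top',f(*p),78)[:2] for p in v]);d=(P[0]+P[3]-P[1]-P[2])/2;e=(P[0]+P[1]-P[2]-P[3])/2
    print(k,P.mean(0).round(1),'len',np.linalg.norm(d).round(1),'th',np.linalg.norm(e).round(1),'yaw of length axis deg(from +y)',np.degrees(np.arctan2(-d[0],d[1])).round(1))
for p in [(253.4,292.6),(308,301.4),(283,131),(333,140)]: print('base',onz('top',p,20))
im=cv2.imread('pics/top0.png')[245:295,250:312]
a=cv2.resize(im,None,fx=12,fy=12,interpolation=cv2.INTER_CUBIC);a=cv2.convertScaleAbs(a,alpha=1.3,beta=-30)
for i in range(0,50,5): cv2.putText(a,str(245+i),(0,i*12+6),0,.4,(0,0,255));cv2.line(a,(25,i*12+6),(35,i*12+6),(0,0,255))
for i in range(0,62,5): cv2.putText(a,str(250+i),(i*12-6,595),0,.35,(0,0,255));cv2.line(a,(i*12+6,575),(i*12+6,585),(0,0,255))
cv2.imwrite('pics/gap.png',a)
E
```

```text
20 [ 646.8 -302.5] len 63.8 th 20.6 yaw of length axis deg(from +y) 0.0
16 [ 541.7 -310. ] len 63.5 th 14.0 yaw of length axis deg(from +y) 3.7
24 [ 414.2 -249.1] len 64.4 th 23.4 yaw of length axis deg(from +y) 13.0
base [406.6 140.   20. ]
base [386.  15.  20.]
base [799.9  76.1  20. ]
base [776.6 -45.9  20. ]
```

View pics/gap.png

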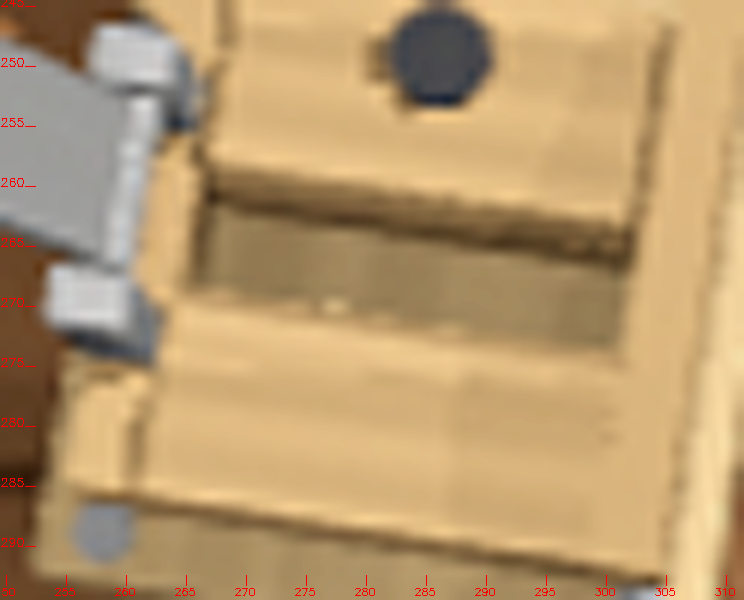

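```bash
cat > jig.py <<'E'
from h import *
b=np.array([[406.6,140],[386,15],[799.9,76.1],[776.6,-45.9]])
e=b[2]-b[0]+b[3]-b[1];yaw0=np.arctan2(e[1],e[0])
E
python3 - <<'E'
from jig import *
print('yaw base',np.degrees(yaw0))
L=lambda p,q,z:np.array([onz('top',p,z),onz('top',q,z)])[:,:2]
E={'fence54':L((267,268.7),(301,274),54),'stoptop60':L((267.2,257.8),(302,262.8),60),'stopbot20':L((267.2,261.2),(302,266.6),20),'fencefront20':L((262,286),(304.5,293),20)}
for k,v in E.items(): d=v[0]-v[1];print(k,v.tolist(),'yaw',np.degrees(np.arctan2(-d[0],d[1])).round(1))
x=np.array([np.cos(yaw0),np.sin(yaw0)])
for yw in (yaw0,np.radians(-9.5)):
  x=np.array([np.cos(yw),np.sin(yw)])
  print({k:(v.mean(0)@x).round(1) for k,v in E.items()})
# lugs / right cheek / base long edges for y
y=np.array([-np.sin(yaw0),np.cos(yaw0)])
print('base y',(b@y).round(1), 'gap ends', E['fence54']@y, E['stoptop60']@y)
E
```

```text
yaw base -9.045801261590764
fence54 [[457.2, 106.4], [444.9, 30.2]] yaw -9.2
stoptop60 [[481.0, 105.8], [469.3, 27.8]] yaw -8.5
stopbot20 [[479.1, 109.6], [466.1, 28.9]] yaw -9.2
fencefront20 [[421.6, 120.6], [405.1, 23.1]] yaw -9.6
{'fence54': np.float64(434.7), 'stoptop60': np.float64(458.7), 'stopbot20': np.float64(455.8), 'fencefront20': np.float64(396.9)}
{'fence54': np.float64(433.6), 'stoptop60': np.float64(457.6), 'stopbot20': np.float64(454.7), 'fencefront20': np.float64(395.8)}
base y [202.2  75.5 200.9  76.8] gap ends [176.95949315  99.77333987] [180.10888552 101.23945326]
```

```bash
cat >> h.py <<'E'
from scipy.spatial.transform import Rotation as Ro
YAW=-9.1
def JW(x,y,o=(435,139)):
    c,s=np.cos(np.radians(YAW)),np.sin(np.radians(YAW));X,Y=x+o[0],y+o[1];return np.array([c*X-s*Y,s*X+c*Y])
def WJ(p,o=(435,139)):
    c,s=np.cos(np.radians(YAW)),np.sin(np.radians(YAW));return np.array([c*p[0]+s*p[1]-o[0],-s*p[0]+c*p[1]-o[1]])
def go(*T):
    o=ctrl.get_obs();R=Ro.from_rotvec(o['orientation']).as_matrix();a=np.degrees(np.arctan2(-R[0,1],R[1,1]))  
    jaw=np.degrees(np.arctan2(R[1,1],R[0,1]));print('jaw',jaw.round(2),'tilt',R[:,2].round(3))
    for x,y,z,j in T:
        s=R.T@(np.array([x,y,z])-o['ee_pos']);d=-((j-jaw+90)%180-90);print((x,y,z,j),'xyz cm',(s/10).round(2).tolist(),'spin',round(d,1))
E
python3 - <<'E'
from h import *
print('bottle_r neck',onz('top',(565,173),300),'bottle_l',onz('top',(91,166),300),'base r',onz('top',(505,215),0))
go((430,-220,250,0),(646.8,-302.5,200,0),(646.8,-302.5,45,0))
E
```

```text
bottle_r neck [ 598.2 -455.5  300. ] bottle_l [612.8 400.4 300. ] base r [ 592.3 -459.6    0. ]
jaw -73.85 tilt [-0.     0.001 -1.   ]
(430, -220, 250, 0) xyz cm [35.18, -29.36, -2.76] spin -73.9
(646.8, -302.5, 200, 0) xyz cm [53.71, -15.4, 2.22] spin -73.9
(646.8, -302.5, 45, 0) xyz cm [53.71, -15.38, 17.72] spin -73.9
```

```bash
python3 -m inch '[{"xyz":[35.2,-29.4,-3],"spin":-73.9},{"xyz":[35.2,-29.4,-3],"spin":-73.9},{"xyz":[35.2,-29.4,-3],"spin":-73.9},{"xyz":[35.2,-29.4,-3],"spin":-73.9},{"xyz":[35.2,-29.4,-3],"spin":-73.9},{"xyz":[35.2,-29.4,-3],"spin":-73.9},{"xyz":[35.2,-29.4,-3],"spin":-73.9},{"xyz":[35.2,-29.4,-3],"spin":-73.9},{"xyz":[35.2,-29.4,-3],"spin":-73.9},{"xyz":[35.2,-29.4,-3],"spin":-73.9},{"xyz":[53.7,-15.4,2],"spin":-73.9},{"xyz":[53.7,-15.4,2],"spin":-73.9},{"xyz":[53.7,-15.4,2],"spin":-73.9},{"xyz":[53.7,-15.4,2],"spin":-73.9},{"xyz":[53.7,-15.4,2],"spin":-73.9},{"xyz":[53.7,-15.4,2],"spin":-73.9},{"xyz":[53.7,-15.4,2],"spin":-73.9},{"xyz":[53.7,-15.4,2],"spin":-73.9}]' 0
python3 - <<'E'
from h import *
obs();go((646.8,-302.5,45,0));im=snap('side','s1.png')
E
```

```text
t: 1.9
ee_pos: [645.3, -302.6, 202.1]
orientation: [-2.22, -2.22, -0.0]
ft_force: [0.0, 0.4, -0.1]
width: 87.8
{'t': 1.9, 'qpos': [-0.456, 0.573, 1.43, 0.001, 1.14, -0.456], 'ee_pos': [645.268, -302.571, 202.14], 'orientation': [-2.22, -2.22, -0.0], 'ft_force': [0.037, 0.447, -0.119], 'width': 87.797}
jaw 0.0 tilt [-0.002  0.002 -1.   ]
(646.8, -302.5, 45, 0) xyz cm [-0.02, 0.18, 15.71] spin 0.0
```

```bash
python3 -m inch '[{"xyz":[0,0.15,5],"spin":0},{"xyz":[0,0.15,10],"spin":0},{"xyz":[0,0.15,14],"spin":0},{"xyz":[0,0.15,15.6],"spin":0},{"xyz":[0,0.15,15.6],"spin":0},{"xyz":[0,0.15,15.6],"spin":0}]' 0
python3 -m inch '[{"xyz":[0,0,0],"spin":0},{"xyz":[0,0,0],"spin":0},{"xyz":[0,0,0],"spin":0},{"xyz":[0,0,0],"spin":0},{"xyz":[0,0,0],"spin":0},{"xyz":[0,0,0],"spin":0},{"xyz":[0,0,0],"spin":0},{"xyz":[0,0,0],"spin":0}]' 1
python3 - <<'E'
from h import *
im=snap('top','t1.png');obs();print(JW(10.2,0))
go((640,-302,200,0),(*JW(10.2,0),200,-9.1),(*JW(10.2,0),120,-9.1))
E
```

```text
t: 2.55
ee_pos: [647.8, -302.9, 48.8]
orientation: [2.221, 2.221, 0.002]
ft_force: [1.0, 0.7, 0.8]
width: 88.0
t: 3.35
ee_pos: [647.7, -302.9, 48.7]
orientation: [2.221, 2.221, 0.002]
ft_force: [0.4, -0.4, -0.3]
width: 27.4
{'t': 3.4, 'qpos': [-0.454, 0.754, 1.495, 0.001, 0.892, -0.455], 'ee_pos': [647.687, -302.869, 48.641], 'orientation': [2.221, 2.221, 0.002], 'ft_force': [-0.053, 0.607, -0.683], 'width': 23.492}
[461.58059811  66.8385476 ]
jaw -0.0 tilt [ 0.001  0.    -1.   ]
(640, -302, 200, 0) xyz cm [0.09, -0.75, -15.14] spin -0.0
(np.float64(461.5805981138789), np.float64(66.83854759668063), 200, -9.1) xyz cm [36.98, -18.59, -15.14] spin 9.1
(np.float64(461.5805981138789), np.float64(66.83854759668063), 120, -9.1) xyz cm [36.97, -18.6, -7.14] spin 9.1
```

```bash
python3 -m inch '[{"xyz":[0,0,0],"spin":0},{"xyz":[0,0,0],"spin":0},{"xyz":[0,0,-5],"spin":0},{"xyz":[0,0,-10],"spin":0},{"xyz":[3,-1.5,-14],"spin":2},{"xyz":[37,-18.6,-15],"spin":9.1},{"xyz":[37,-18.6,-15],"spin":9.1},{"xyz":[37,-18.6,-15],"spin":9.1},{"xyz":[37,-18.6,-15],"spin":9.1},{"xyz":[37,-18.6,-15],"spin":9.1},{"xyz":[37,-18.6,-15],"spin":9.1},{"xyz":[37,-18.6,-15],"spin":9.1},{"xyz":[37,-18.6,-15],"spin":9.1},{"xyz":[37,-18.6,-15],"spin":9.1},{"xyz":[37,-18.6,-12],"spin":9.1},{"xyz":[37,-18.6,-9],"spin":9.1},{"xyz":[37,-18.6,-8.5],"spin":9.1},{"xyz":[37,-18.6,-8.5],"spin":9.1}]' 1
python3 - <<'E'
from h import *
a=snap('top','t2.png');b=snap('side','s2.png');o=obs();print(WJ(o['ee_pos']))
A=cv2.imread('pics/t2.png')[220:310,235:335];B=cv2.imread('pics/s2.png')[200:330,210:360]
A=cv2.resize(A,(400,360),interpolation=2);B=cv2.resize(B,(400,347),interpolation=2)
out=np.zeros((360,800,3),np.uint8);out[:,:400]=A;out[:347,400:]=B;cv2.imwrite('pics/v2.png',out)
go((*JW(10.2,0),110,-9.1))
E
```

```text
t: 5.2
ee_pos: [461.2, 66.6, 132.9]
orientation: [-2.391, -2.037, 0.001]
ft_force: [0.5, 0.1, -1.6]
width: 20.0
{'t': 5.3, 'qpos': [0.118, 0.331, 2.037, 0.0, 0.771, 0.277], 'ee_pos': [462.483, 66.829, 134.384], 'orientation': [2.39, 2.037, 0.003], 'ft_force': [-0.335, -0.493, -1.621], 'width': 19.706}
[11.09309182  0.13309281]
jaw -9.13 tilt [ 0.002  0.    -1.   ]
(np.float64(461.5805981138789), np.float64(66.83854759668063), 110, -9.1) xyz cm [-0.02, -0.09, 2.44] spin -0.0
```

View pics/v2.png

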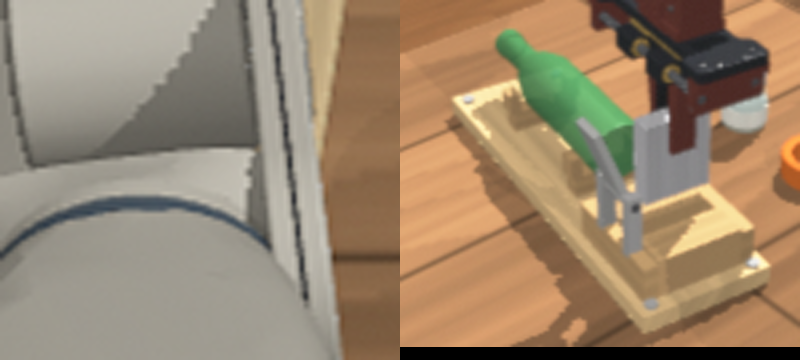

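Gripper width reads 20 mm, so this is the 20 mm spacer. The side view shows it upright over the gap. Lowering gently.

```bash
python3 -m inch '[{"xyz":[0,-0.05,1],"spin":0},{"xyz":[0,-0.05,2],"spin":0},{"xyz":[0,-0.05,2.5],"spin":0},{"xyz":[0,-0.05,2.8],"spin":0},{"xyz":[0,-0.05,3],"spin":0},{"xyz":[0,-0.05,3],"spin":0}]'
python3 -c "
from h import *
print(WJ(obs()['ee_pos']))"
python3 -m inch '[{"xyz":[0,0,0.2],"spin":0},{"xyz":[0,0,0.4],"spin":0},{"xyz":[0,0,0.5],"spin":0},{"xyz":[0,0,0.5],"spin":0}]'
python3 -c "
from h import *
print(WJ(obs()['ee_pos']))"
```

```text
t: 5.9
ee_pos: [461.2, 66.9, 104.0]
orientation: [-2.391, -2.037, -0.001]
ft_force: [-2.1, 0.2, -2.3]
width: 19.7
{'t': 5.9, 'qpos': [0.118, 0.386, 2.054, 0.001, 0.701, 0.277], 'ee_pos': [461.167, 66.946, 104.033], 'orientation': [-2.391, -2.037, -0.001], 'ft_force': [-2.123, 0.223, -2.333], 'width': 19.73}
[9.77414848 0.04049883]
t: 6.3
ee_pos: [460.9, 67.1, 101.0]
orientation: [-2.391, -2.037, -0.0]
ft_force: [-9.5, -0.3, 27.9]
width: 20.1
{'t': 6.3, 'qpos': [0.119, 0.392, 2.056, 0.001, 0.694, 0.277], 'ee_pos': [460.86, 67.108, 100.96], 'orientation': [-2.391, -2.037, -0.0], 'ft_force': [-9.524, -0.294, 27.925], 'width': 20.114}
[9.44549144 0.15168897]
```

```bash
python3 -m inch '[{"xyz":[0,-0.05,-0.3],"spin":0},{"xyz":[0,-0.15,-0.3],"spin":0},{"xyz":[0,-0.15,0],"spin":0},{"xyz":[0,-0.15,0.2],"spin":0},{"xyz":[0,-0.15,0.4],"spin":0},{"xyz":[0,-0.15,0.4],"spin":0}]'
python3 -c "
from h import *
print(WJ(obs()['ee_pos']))"
```

```text
t: 6.9
ee_pos: [460.6, 67.7, 99.6]
orientation: [2.391, 2.037, 0.004]
ft_force: [-8.4, -0.7, 34.2]
width: 19.5
{'t': 6.9, 'qpos': [0.12, 0.393, 2.058, 0.001, 0.688, 0.278], 'ee_pos': [460.552, 67.711, 99.634], 'orientation': [2.391, 2.037, 0.004], 'ft_force': [-8.438, -0.651, 34.168], 'width': 19.466}
[9.04627729 0.69914622]
```

```bash
python3 -m inch '[{"xyz":[0,-0.1,-0.3],"spin":0},{"xyz":[0,-0.2,-0.3],"spin":0},{"xyz":[0,-0.25,0],"spin":0},{"xyz":[0,-0.25,0.2],"spin":0},{"xyz":[0,-0.25,0.3],"spin":0},{"xyz":[0,-0.25,0.3],"spin":0}]'
python3 -c "
from h import *
print(WJ(obs()['ee_pos']));ctrl.get_obs()['moment']"
python3 -m inch '[{"xyz":[0,0,0.2],"spin":0},{"xyz":[0,0,0.2],"spin":0}]'
python3 -c "
from h import *
print(WJ(obs()['ee_pos']),ctrl.get_obs()['moment'])"
```

```text
t: 7.5
ee_pos: [460.3, 68.3, 99.7]
orientation: [2.389, 2.036, 0.009]
ft_force: [-6.9, -1.0, 36.2]
width: 19.4
{'t': 7.5, 'qpos': [0.121, 0.391, 2.061, 0.001, 0.682, 0.279], 'ee_pos': [460.309, 68.318, 99.69], 'orientation': [2.389, 2.036, 0.009], 'ft_force': [-6.864, -1.013, 36.217], 'width': 19.433}
[8.70992476 1.25977635]
t: 7.7
ee_pos: [460.4, 68.3, 99.7]
orientation: [2.389, 2.036, 0.01]
ft_force: [-9.4, -0.9, 29.5]
width: 19.7
{'t': 7.7, 'qpos': [0.121, 0.391, 2.061, 0.001, 0.682, 0.279], 'ee_pos': [460.354, 68.348, 99.721], 'orientation': [2.389, 2.036, 0.01], 'ft_force': [-9.407, -0.858, 29.468], 'width': 19.664}
[8.75031895 1.29605153] [-0.14235463  1.92614188  0.09192027]
```

```bash
python3 -m inch '[{"xyz":[0,0,-0.5],"spin":0},{"xyz":[0,0,-1],"spin":0},{"xyz":[0,0,-1.2],"spin":0},{"xyz":[0,0,-1.2],"spin":0}]'
python3 - <<'E'
from h import *
snap('side','s3.png');o=obs();print(WJ(o['ee_pos']))
B=cv2.imread('pics/s3.png')[205:325,230:360]
cv2.imwrite('pics/v3.png',cv2.resize(B,(650,600),interpolation=2))
E
```

```text
t: 8.1
ee_pos: [460.8, 68.4, 112.2]
orientation: [2.388, 2.036, 0.011]
ft_force: [0.2, 0.4, -2.8]
width: 20.0
{'t': 8.15, 'qpos': [0.121, 0.368, 2.056, 0.001, 0.71, 0.279], 'ee_pos': [460.648, 68.359, 111.992], 'orientation': [2.388, 2.036, 0.011], 'ft_force': [-0.538, -0.179, -1.759], 'width': 20.045}
[9.03855473 1.35334537]
```

View pics/v3.png

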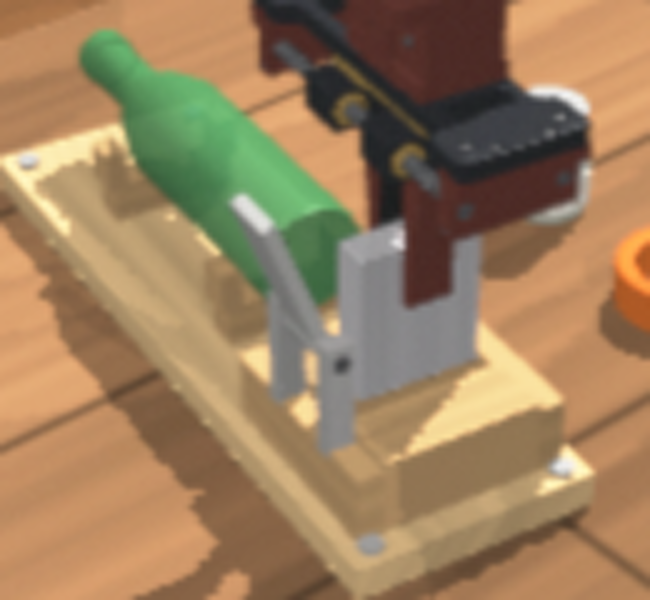

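The side view shows the spacer held upright with its bottom just above the fence top. I'll probe the fence side to find the V of the lead-in bevels, and check the geometry by projection.

```bash
python3 -m inch '[{"xyz":[0,-0.3,0],"spin":0},{"xyz":[0,-0.3,0.5],"spin":0},{"xyz":[0,-0.3,0.8],"spin":0},{"xyz":[0,-0.3,1.0],"spin":0},{"xyz":[0,-0.3,1.2],"spin":0},{"xyz":[0,-0.3,1.3],"spin":0}]'
python3 - <<'E'
from h import *
o=obs();print(WJ(o['ee_pos']),o['moment']);go((*JW(9,0),112,-9.1))
p=np.array([460.65,68.36])
j=WJ(p)
for zb in (112-48.6,112-51):
  for dy in(32,-32): print(zb,dy,np.round(proj('side',(*JW(j[0]-10,j[1]+dy),zb)),1),'top',np.round(proj('side',(*JW(j[0]-10,j[1]+dy),zb+78)),1))
print('fence front corners',np.round([proj('side',(*JW(-40,s),z)) for s in(42,56) for z in(60,20)],1))
E
```

```text
t: 8.75
ee_pos: [460.2, 69.1, 101.6]
orientation: [2.386, 2.034, 0.016]
ft_force: [-5.2, -1.0, 42.6]
width: 20.0
{'t': 8.75, 'qpos': [0.123, 0.386, 2.064, 0.001, 0.68, 0.281], 'ee_pos': [460.198, 69.115, 101.626], 'orientation': [2.386, 2.034, 0.016], 'ft_force': [-5.243, -0.991, 42.62], 'width': 19.991}
[8.47492534 2.02935634] [-0.14051545  1.2667423   0.1301679 ]
jaw -9.1 tilt [ 0.012  0.002 -1.   ]
(np.float64(460.39570154577785), np.float64(67.028337277386), 112, -9.1) xyz cm [-0.2, 0.06, -1.04] spin -0.0
63.4 32 [302.3 285.7] top [302.2 257.7]
63.4 -32 [325.8 276.9] top [326.6 249.3]
61 32 [302.3 286.5] top [302.2 258.6]
61 -32 [325.8 277.7] top [326.6 250.2]
fence front corners [[307.9 297.5]
 [307.9 311.2]
 [302.5 299.6]
 [302.5 313.4]]
```

```bash
python3 -m inch '[{"xyz":[-0.1,0,-0.4],"spin":0},{"xyz":[-0.2,0,-0.4],"spin":0},{"xyz":[-0.2,0.3,-0.3],"spin":0},{"xyz":[-0.2,0.6,-0.3],"spin":0},{"xyz":[-0.2,0.8,-0.3],"spin":0},{"xyz":[-0.2,0.8,-0.3],"spin":0}]'
python3 - <<'E'
from h import *
o=obs();print(WJ(o['ee_pos']),o['moment']);go((*JW(9,0),112,-9.1))
E
```

```text
t: 9.35
ee_pos: [461.9, 66.1, 104.2]
orientation: [-2.39, -2.035, -0.001]
ft_force: [-16.3, 5.5, 22.9]
width: 20.1
{'t': 9.35, 'qpos': [0.115, 0.387, 2.052, 0.004, 0.704, 0.272], 'ee_pos': [461.898, 66.095, 104.165], 'orientation': [-2.39, -2.035, -0.001], 'ft_force': [-16.327, 5.474, 22.913], 'width': 20.083}
[10.63115097 -0.68360418] [0.99891764 3.67663842 0.02969214]
jaw -9.15 tilt [-0.001  0.002 -1.   ]
(np.float64(460.39570154577785), np.float64(67.028337277386), 112, -9.1) xyz cm [0.07, -0.16, -0.78] spin -0.1
```

```bash
python3 -m inch '[{"xyz":[0.05,0,-0.6],"spin":0},{"xyz":[0.05,-0.3,-0.6],"spin":0},{"xyz":[0.05,-0.3,-0.4],"spin":0},{"xyz":[0.05,-0.3,-0.2],"spin":0},{"xyz":[0.05,-0.3,0],"spin":0},{"xyz":[0.05,-0.3,0],"spin":0}]'
python3 - <<'E'
from h import *
o=obs();print(WJ(o['ee_pos']),o['moment']);go((*JW(9,0),112,-9.1))
E
```

```text
t: 9.95
ee_pos: [460.1, 67.0, 104.1]
orientation: [-2.391, -2.036, -0.003]
ft_force: [3.0, -0.4, -1.7]
width: 19.9
{'t': 9.95, 'qpos': [0.118, 0.384, 2.057, 0.004, 0.7, 0.275], 'ee_pos': [460.13, 67.032, 104.092], 'orientation': [-2.391, -2.036, -0.003], 'ft_force': [2.996, -0.393, -1.746], 'width': 19.896}
[ 8.73737952 -0.03866668] [-0.19477885 -0.69675651  0.07131942]
jaw -9.16 tilt [ 0.001  0.002 -1.   ]
(np.float64(460.39570154577785), np.float64(67.028337277386), 112, -9.1) xyz cm [0.01, 0.03, -0.79] spin -0.1
```

```bash
python3 -m inch '[{"xyz":[0,0.05,-0.2],"spin":0},{"xyz":[0,0.05,-0.1],"spin":0},{"xyz":[0,0.05,0.1],"spin":0},{"xyz":[0,0.05,0.2],"spin":0},{"xyz":[0,0.05,0.3],"spin":0},{"xyz":[0,0.05,0.35],"spin":0}]'
python3 - <<'E'
from h import *
o=obs();print(WJ(o['ee_pos']),o['moment']);go((*JW(9,0),112,-9.1))
E
```

```text
t: 10.55
ee_pos: [460.5, 67.1, 102.6]
orientation: [-2.39, -2.036, -0.003]
ft_force: [-8.6, -0.1, 36.9]
width: 19.3
{'t': 10.55, 'qpos': [0.117, 0.388, 2.056, 0.004, 0.697, 0.274], 'ee_pos': [460.544, 67.061, 102.61], 'orientation': [-2.39, -2.036, -0.003], 'ft_force': [-8.623, -0.092, 36.896], 'width': 19.275}
[9.14140487 0.0558281 ] [-0.16746462  2.09384366  0.09844426]
jaw -9.14 tilt [ 0.     0.002 -1.   ]
(np.float64(460.39570154577785), np.float64(67.028337277386), 112, -9.1) xyz cm [-0.0, -0.01, -0.94] spin -0.0
```

The 20 mm spacer stops on the lead-in bevels, even when centred and with no tilt. It catches on both sides and won't go past about 37 N. That matches my image estimate of a gap at or just under 20 mm. I'll put it back and try the 16 mm one.

```bash
python3 - <<'E'
from h import *
go((647.7,-302.9,205,0),(647.7,-302.9,52,0))
E
```

```text
jaw -9.14 tilt [ 0.     0.002 -1.   ]
(647.7, -302.9, 205, 0) xyz cm [-33.53, 24.35, -10.32] spin -9.1
(647.7, -302.9, 52, 0) xyz cm [-33.57, 24.36, 4.98] spin -9.1
```

```bash
python3 -m inch '[{"xyz":[0,0,-5],"spin":0},{"xyz":[0,0,-10],"spin":0},{"xyz":[-33.5,24.4,-10.3],"spin":-9.1},{"xyz":[-33.5,24.4,-10.3],"spin":-9.1},{"xyz":[-33.5,24.4,-10.3],"spin":-9.1},{"xyz":[-33.5,24.4,-10.3],"spin":-9.1},{"xyz":[-33.5,24.4,-10.3],"spin":-9.1},{"xyz":[-33.5,24.4,-10.3],"spin":-9.1},{"xyz":[-33.5,24.4,-10.3],"spin":-9.1},{"xyz":[-33.5,24.4,-10.3],"spin":-9.1},{"xyz":[-33.5,24.4,-10.3],"spin":-9.1},{"xyz":[-33.5,24.4,-10.3],"spin":-9.1},{"xyz":[-33.5,24.4,-5],"spin":-9.1},{"xyz":[-33.5,24.4,0],"spin":-9.1},{"xyz":[-33.5,24.4,3],"spin":-9.1},{"xyz":[-33.5,24.4,4.6],"spin":-9.1},{"xyz":[-33.5,24.4,4.9],"spin":-9.1},{"xyz":[-33.5,24.4,4.9],"spin":-9.1},{"xyz":[-33.5,24.4,4.9],"spin":-9.1}]'
python3 - <<'E'
from h import *
obs();go((647.7,-302.9,46,0))
E
```

```text
t: 12.45
ee_pos: [649.5, -302.7, 54.8]
orientation: [2.221, 2.22, 0.005]
ft_force: [-0.1, -0.4, -1.5]
width: 19.8
{'t': 12.45, 'qpos': [-0.454, 0.748, 1.491, 0.003, 0.901, -0.455], 'ee_pos': [649.467, -302.703, 54.791], 'orientation': [2.221, 2.22, 0.005], 'ft_force': [-0.1, -0.401, -1.529], 'width': 19.773}
jaw -0.03 tilt [ 0.003  0.001 -1.   ]
(647.7, -302.9, 46, 0) xyz cm [-0.02, -0.18, 0.88] spin -0.0
```

```bash
python3 -m inch '[{"xyz":[0,-0.1,0.2],"spin":0},{"xyz":[0,-0.1,0.4],"spin":0},{"xyz":[0,-0.1,0.5],"spin":0},{"xyz":[0,-0.1,0.5],"spin":0}]'
python3 -m inch '[{"xyz":[0,0,0.15],"spin":0},{"xyz":[0,0,0.2],"spin":0},{"xyz":[0,0,0.2],"spin":0}]'
```

```text
t: 12.85
ee_pos: [648.6, -302.8, 50.0]
orientation: [2.221, 2.22, 0.005]
ft_force: [-0.3, -0.5, -1.3]
width: 20.0
t: 13.15
ee_pos: [648.7, -302.9, 50.0]
orientation: [2.221, 2.22, 0.005]
ft_force: [-5.2, 2.4, 11.4]
width: 20.1
```

```bash
python3 - <<'E'
from h import *
snap('side','s4.png');obs()
B=cv2.imread('pics/s4.png')[150:270,330:430]
A=cv2.imread('pics/s3.png')[225:295,285:341]
out=np.zeros((600,800,3),np.uint8);out[:480,:400]=cv2.resize(B,(400,480),interpolation=2);out[:500,400:]=cv2.resize(A,(400,500),interpolation=2)
cv2.imwrite('pics/v4.png',out)
E
```

```text
{'t': 13.2, 'qpos': [-0.454, 0.753, 1.493, 0.003, 0.893, -0.456], 'ee_pos': [648.668, -302.88, 50.005], 'orientation': [2.221, 2.22, 0.005], 'ft_force': [-4.176, 2.306, 11.889], 'width': 19.686}
```

View pics/v4.png

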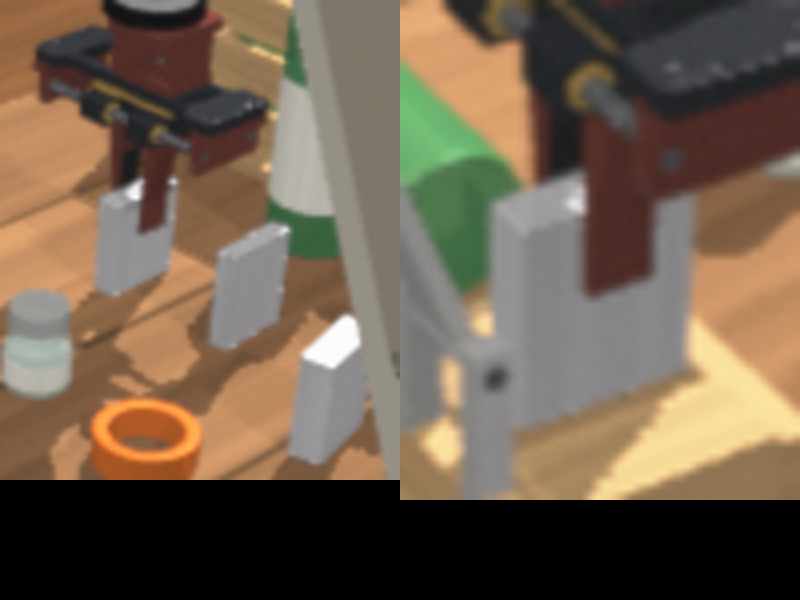

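The s3 detail shows no slip: the finger tip sits about 49 mm above the spacer's bottom. So in those tries the bottom had got to about 51 mm, which is below the bevel at 54 mm. It may have jammed rather than been too thick. I'll retry the 20 mm properly, with light pressure and a sideways sweep.

```bash
python3 - <<'E'
from h import *
go((*JW(9.3,0),200,-9.1),(*JW(9.3,0),112,-9.1))
E
```

```text
jaw -0.03 tilt [ 0.003  0.001 -1.   ]
(np.float64(460.6919256878031), np.float64(66.98088985720966), 200, -9.1) xyz cm [36.99, -18.77, -15.03] spin 9.1
(np.float64(460.6919256878031), np.float64(66.98088985720966), 112, -9.1) xyz cm [36.98, -18.8, -6.23] spin 9.1
```

```bash
python3 -m inch '[{"xyz":[0,0,-5],"spin":0},{"xyz":[0,0,-10],"spin":0},{"xyz":[3,-1.5,-14],"spin":2},{"xyz":[37,-18.8,-15],"spin":9.1},{"xyz":[37,-18.8,-15],"spin":9.1},{"xyz":[37,-18.8,-15],"spin":9.1},{"xyz":[37,-18.8,-15],"spin":9.1},{"xyz":[37,-18.8,-15],"spin":9.1},{"xyz":[37,-18.8,-15],"spin":9.1},{"xyz":[37,-18.8,-15],"spin":9.1},{"xyz":[37,-18.8,-15],"spin":9.1},{"xyz":[37,-18.8,-15],"spin":9.1},{"xyz":[37,-18.8,-10],"spin":9.1},{"xyz":[37,-18.8,-7],"spin":9.1},{"xyz":[37,-18.8,-6.3],"spin":9.1},{"xyz":[37,-18.8,-6.3],"spin":9.1},{"xyz":[37,-18.8,-6.3],"spin":9.1}]'
python3 - <<'E'
from h import *
o=obs();print(WJ(o['ee_pos']));go((*JW(9.3,0),104,-9.1))
E
```

```text
t: 14.9
ee_pos: [461.8, 66.9, 113.7]
orientation: [2.39, 2.035, 0.007]
ft_force: [-0.3, 0.6, -1.3]
width: 20.0
{'t': 14.9, 'qpos': [0.118, 0.367, 2.051, 0.001, 0.719, 0.277], 'ee_pos': [461.842, 66.941, 113.732], 'orientation': [2.39, 2.035, 0.007], 'ft_force': [-0.342, 0.551, -1.336], 'width': 19.979}
[10.44154051  0.14239108]
jaw -9.16 tilt [ 0.005  0.001 -1.   ]
(np.float64(460.6919256878031), np.float64(66.98088985720966), 104, -9.1) xyz cm [-0.02, -0.12, 0.97] spin -0.1
```

```bash
python3 -m inch '[{"xyz":[0,-0.1,0.4],"spin":0},{"xyz":[0,-0.1,0.8],"spin":0},{"xyz":[0,0,0.9],"spin":0},{"xyz":[0,0.2,0.9],"spin":0},{"xyz":[0,0.4,0.9],"spin":0},{"xyz":[0,0.4,0.9],"spin":0}]'
python3 - <<'E'
from h import *
o=obs();print(WJ(o['ee_pos']));go((*JW(9.3,0),104,-9.1))
E
```

```text
t: 15.5
ee_pos: [461.7, 66.7, 104.9]
orientation: [-2.39, -2.034, 0.003]
ft_force: [-14.5, 4.9, 17.3]
width: 19.8
{'t': 15.5, 'qpos': [0.117, 0.386, 2.05, 0.003, 0.709, 0.275], 'ee_pos': [461.696, 66.666, 104.926], 'orientation': [-2.39, -2.034, 0.003], 'ft_force': [-14.472, 4.935, 17.266], 'width': 19.766}
[10.34169756 -0.15214614]
jaw -9.2 tilt [-0.004  0.001 -1.   ]
(np.float64(460.6919256878031), np.float64(66.98088985720966), 104, -9.1) xyz cm [0.01, -0.1, 0.09] spin -0.1
```

```bash
python3 -m inch '[{"xyz":[0,0,-0.1],"spin":0},{"xyz":[0,-0.05,0.1],"spin":0},{"xyz":[0,-0.1,0.25],"spin":0},{"xyz":[0,-0.15,0.3],"spin":0},{"xyz":[0,-0.2,0.3],"spin":0},{"xyz":[0,-0.25,0.3],"spin":0.5},{"xyz":[0,-0.3,0.3],"spin":-0.5},{"xyz":[0,-0.35,0.3],"spin":0.5},{"xyz":[0,-0.4,0.3],"spin":0}]'
python3 - <<'E'
from h import *
o=obs();print(WJ(o['ee_pos']));go((*JW(9.3,0),104,-9.1))
E
```

```text
t: 16.4
ee_pos: [460.2, 67.1, 103.5]
orientation: [-2.392, -2.037, -0.003]
ft_force: [0.2, -2.3, 13.2]
width: 19.7
{'t': 16.4, 'qpos': [0.119, 0.386, 2.057, 0.002, 0.698, 0.277], 'ee_pos': [460.169, 67.146, 103.491], 'orientation': [-2.392, -2.037, -0.003], 'ft_force': [0.185, -2.346, 13.184], 'width': 19.698}
[8.75739165 0.08003414]
jaw -9.16 tilt [ 0.001  0.001 -1.   ]
(np.float64(460.6919256878031), np.float64(66.98088985720966), 104, -9.1) xyz cm [-0.01, 0.05, -0.05] spin -0.1
```

A light 13 N sweep across the gap found no drop-in. The spacer seats on both bevels at x ≈ 8.8 with no side force left, so 20 mm is too thick. I'll return it and insert the 16, whose slack in the gap will give a check.

```bash
python3 -m inch '[{"xyz":[0,0,-5],"spin":0},{"xyz":[0,0,-10],"spin":0},{"xyz":[-33.5,24.4,-10.3],"spin":-9.1},{"xyz":[-33.5,24.4,-10.3],"spin":-9.1},{"xyz":[-33.5,24.4,-10.3],"spin":-9.1},{"xyz":[-33.5,24.4,-10.3],"spin":-9.1},{"xyz":[-33.5,24.4,-10.3],"spin":-9.1},{"xyz":[-33.5,24.4,-10.3],"spin":-9.1},{"xyz":[-33.5,24.4,-10.3],"spin":-9.1},{"xyz":[-33.5,24.4,-10.3],"spin":-9.1},{"xyz":[-33.5,24.4,-10.3],"spin":-9.1},{"xyz":[-33.5,24.4,-10.3],"spin":-9.1},{"xyz":[-33.5,24.4,-5],"spin":-9.1},{"xyz":[-33.5,24.4,0],"spin":-9.1},{"xyz":[-33.5,24.4,3],"spin":-9.1},{"xyz":[-33.5,24.4,4.6],"spin":-9.1},{"xyz":[-33.5,24.4,5.1],"spin":-9.1},{"xyz":[-33.5,24.4,5.2],"spin":-9.1},{"xyz":[-33.5,24.4,5.4],"spin":-9.1},{"xyz":[-33.5,24.4,5.4],"spin":-9.1}]'
python3 - <<'E'
from h import *
obs();go((647.7,-302.9,46,0))
E
```

```text
t: 18.4
ee_pos: [649.0, -302.9, 51.2]
orientation: [2.22, 2.218, 0.004]
ft_force: [1.6, -0.0, -2.4]
width: 20.2
{'t': 18.4, 'qpos': [-0.454, 0.751, 1.493, 0.002, 0.893, -0.454], 'ee_pos': [648.952, -302.866, 51.168], 'orientation': [2.22, 2.218, 0.004], 'ft_force': [1.646, -0.046, -2.439], 'width': 20.215}
jaw -0.06 tilt [ 0.004 -0.    -1.   ]
(647.7, -302.9, 46, 0) xyz cm [-0.0, -0.13, 0.52] spin -0.1
```

```bash
python3 -m inch '[{"xyz":[0,0,0.1],"spin":0},{"xyz":[0,0,0.2],"spin":0},{"xyz":[0,0,0.25],"spin":0},{"xyz":[0,0,0.25],"spin":0}]'
python3 -m inch '[{"xyz":[0,0,0],"spin":0},{"xyz":[0,0,0],"spin":0},{"xyz":[0,0,0],"spin":0},{"xyz":[0,0,0],"spin":0},{"xyz":[0,0,0],"spin":0}]' 0
python3 - <<'E'
from h import *
go((648,-303,115,0),(541.7,-310,115,-3.7+7.4),(541.7,-310,46,3.7))
E
```

```text
t: 18.8
ee_pos: [649.8, -303.3, 50.3]
orientation: [2.219, 2.217, 0.005]
ft_force: [-1.5, -0.6, 4.9]
width: 19.7
t: 19.3
ee_pos: [649.7, -303.2, 50.1]
orientation: [2.219, 2.217, 0.005]
ft_force: [0.1, -0.3, -0.4]
width: 56.5
jaw -0.06 tilt [ 0.005 -0.001 -1.   ]
(648, -303, 115, 0) xyz cm [0.02, -0.13, -6.49] spin -0.1
(541.7, -310, 115, 3.7) xyz cm [-0.69, -10.76, -6.55] spin -3.8
(541.7, -310, 46, 3.7) xyz cm [-0.69, -10.8, 0.35] spin -3.8
```

```bash
python3 -m inch '[{"xyz":[0,0,-3],"spin":0},{"xyz":[0,0,-6.5],"spin":0},{"xyz":[0,0,-6.5],"spin":0},{"xyz":[-0.7,-10.8,-6.5],"spin":-3.8},{"xyz":[-0.7,-10.8,-6.5],"spin":-3.8},{"xyz":[-0.7,-10.8,-6.5],"spin":-3.8},{"xyz":[-0.7,-10.8,-6.5],"spin":-3.8},{"xyz":[-0.7,-10.8,-3],"spin":-3.8},{"xyz":[-0.7,-10.8,0],"spin":-3.8},{"xyz":[-0.7,-10.8,0.3],"spin":-3.8},{"xyz":[-0.7,-10.8,0.3],"spin":-3.8}]' 0
python3 -m inch '[{"xyz":[0,0,0],"spin":0},{"xyz":[0,0,0],"spin":0},{"xyz":[0,0,0],"spin":0},{"xyz":[0,0,0],"spin":0},{"xyz":[0,0,0],"spin":0},{"xyz":[0,0,0],"spin":0},{"xyz":[0,0,0],"spin":0},{"xyz":[0,0,0],"spin":0},{"xyz":[0,0,0],"spin":0},{"xyz":[0,0,0],"spin":0},{"xyz":[0,0,0],"spin":0}]' 1
python3 - <<'E'
from h import *
obs();go((*JW(8.8,0),200,-9.1),(*JW(8.8,0),112,-9.1))
E
```

```text
t: 20.4
ee_pos: [542.5, -309.9, 45.8]
orientation: [2.145, 2.291, 0.005]
ft_force: [0.4, 0.1, 0.1]
width: 87.9
t: 21.5
ee_pos: [542.5, -309.9, 45.7]
orientation: [2.145, 2.291, 0.005]
ft_force: [0.5, 0.4, 0.3]
width: 15.9
{'t': 21.5, 'qpos': [-0.539, 0.656, 1.721, 0.003, 0.761, -0.607], 'ee_pos': [542.472, -309.909, 45.747], 'orientation': [2.145, 2.291, 0.005], 'ft_force': [0.54, 0.424, 0.257], 'width': 15.911}
jaw 3.77 tilt [ 0.005 -0.    -1.   ]
(np.float64(460.1982187844277), np.float64(67.0599688908369), 200, -9.1) xyz cm [38.15, -5.66, -15.47] spin 12.9
(np.float64(460.1982187844277), np.float64(67.0599688908369), 112, -9.1) xyz cm [38.15, -5.7, -6.67] spin 12.9
```

```bash
python3 -m inch '[{"xyz":[0,0,-5],"spin":0},{"xyz":[0,0,-10],"spin":0},{"xyz":[3,-0.4,-14],"spin":2},{"xyz":[38.1,-5.7,-15],"spin":12.9},{"xyz":[38.1,-5.7,-15],"spin":12.9},{"xyz":[38.1,-5.7,-15],"spin":12.9},{"xyz":[38.1,-5.7,-15],"spin":12.9},{"xyz":[38.1,-5.7,-15],"spin":12.9},{"xyz":[38.1,-5.7,-15],"spin":12.9},{"xyz":[38.1,-5.7,-15],"spin":12.9},{"xyz":[38.1,-5.7,-15],"spin":12.9},{"xyz":[38.1,-5.7,-15],"spin":12.9},{"xyz":[38.1,-5.7,-10],"spin":12.9},{"xyz":[38.1,-5.7,-7.5],"spin":12.9},{"xyz":[38.1,-5.7,-6.9],"spin":12.9},{"xyz":[38.1,-5.7,-6.7],"spin":12.9},{"xyz":[38.1,-5.7,-6.7],"spin":12.9}]'
python3 - <<'E'
from h import *
o=obs();print(WJ(o['ee_pos']));go((*JW(8.8,0),104,-9.1))
E
```

```text
t: 23.2
ee_pos: [461.2, 65.8, 113.0]
orientation: [2.389, 2.034, 0.007]
ft_force: [0.4, -0.0, -1.6]
width: 15.9
{'t': 23.2, 'qpos': [0.117, 0.367, 2.054, -0.001, 0.715, 0.278], 'ee_pos': [461.179, 65.844, 112.972], 'orientation': [2.389, 2.034, 0.007], 'ft_force': [0.417, -0.04, -1.641], 'width': 15.872}
[ 9.96065961 -1.04509631]
jaw -9.2 tilt [ 0.006 -0.    -1.   ]
(np.float64(460.1982187844277), np.float64(67.0599688908369), 104, -9.1) xyz cm [0.1, -0.12, 0.9] spin -0.1
```

```bash
python3 -m inch '[{"xyz":[0.1,-0.12,0.4],"spin":0.1},{"xyz":[0.1,-0.12,0.9],"spin":0.1},{"xyz":[0.1,-0.12,1.3],"spin":0.1},{"xyz":[0.1,-0.12,1.6],"spin":0.1},{"xyz":[0.1,-0.12,1.8],"spin":0.1},{"xyz":[0.1,-0.12,1.9],"spin":0.1},{"xyz":[0.1,-0.12,1.9],"spin":0.1}]'
python3 - <<'E'
from h import *
o=obs();print(WJ(o['ee_pos']));go((*JW(8.8,0),64,-9.1))
E
```

```text
t: 23.9
ee_pos: [460.1, 67.1, 93.8]
orientation: [2.391, 2.032, 0.006]
ft_force: [0.2, -0.4, -2.5]
width: 15.9
{'t': 23.9, 'qpos': [0.12, 0.403, 2.064, -0.001, 0.67, 0.283], 'ee_pos': [460.136, 67.058, 93.794], 'orientation': [2.391, 2.032, 0.006], 'ft_force': [0.228, -0.422, -2.488], 'width': 15.901}
[ 8.7384165  -0.01149411]
jaw -9.29 tilt [ 0.005 -0.    -1.   ]
(np.float64(460.1982187844277), np.float64(67.0599688908369), 64, -9.1) xyz cm [-0.0, -0.01, 2.98] spin -0.2
```

It drops in freely. I'll measure the slack by nudging both ways, then seat it.

```bash
python3 -m inch '[{"xyz":[0,-0.2,0.5],"spin":-0.1},{"xyz":[0,-0.35,0.7],"spin":-0.1},{"xyz":[0,-0.35,0.7],"spin":-0.1}]'
python3 -c "
from h import *
o=obs();print(WJ(o['ee_pos']))"
python3 -m inch '[{"xyz":[0,0.3,0],"spin":0},{"xyz":[0,0.5,0],"spin":0},{"xyz":[0,0.55,0],"spin":0},{"xyz":[0,0.55,0],"spin":0}]'
python3 -c "
from h import *
o=obs();print(WJ(o['ee_pos']));go((*JW(8.8,0),64,-9.1))"
```

```text
t: 24.2
ee_pos: [458.2, 67.7, 86.9]
orientation: [2.388, 2.033, 0.01]
ft_force: [6.1, -1.0, -3.9]
width: 16.0
{'t': 24.2, 'qpos': [0.122, 0.413, 2.073, -0.002, 0.647, 0.283], 'ee_pos': [458.205, 67.684, 86.913], 'orientation': [2.388, 2.033, 0.01], 'ft_force': [6.122, -0.971, -3.948], 'width': 15.975}
[6.73316812 0.30094286]
t: 24.6
ee_pos: [461.7, 66.8, 86.4]
orientation: [2.389, 2.035, 0.005]
ft_force: [-4.7, 1.8, -0.2]
width: 15.8
{'t': 24.6, 'qpos': [0.119, 0.419, 2.063, -0.001, 0.655, 0.28], 'ee_pos': [461.739, 66.763, 86.425], 'orientation': [2.389, 2.035, 0.005], 'ft_force': [-4.704, 1.836, -0.182], 'width': 15.836}
[10.36870061 -0.04935042]
jaw -9.17 tilt [ 0.005 -0.    -1.   ]
(np.float64(460.1982187844277), np.float64(67.0599688908369), 64, -9.1) xyz cm [0.0, -0.17, 2.24] spin -0.1
```

The slack is at most 3.6 mm, and that includes arm compliance. So the gap is under 19.6 mm: 20 can't fit and 16 is right. Now seating it.

```bash
python3 -m inch '[{"xyz":[0,-0.18,0.5],"spin":-0.1},{"xyz":[0,-0.18,1],"spin":-0.1},{"xyz":[0,-0.18,1.5],"spin":-0.1},{"xyz":[0,-0.18,1.8],"spin":-0.1},{"xyz":[0,-0.18,2.0],"spin":-0.1},{"xyz":[0,-0.18,2.15],"spin":-0.1},{"xyz":[0,-0.18,2.3],"spin":-0.1},{"xyz":[0,-0.18,2.3],"spin":-0.1}]'
python3 -c "
from h import *
o=obs();print(WJ(o['ee_pos']))"
```

```text
t: 25.4
ee_pos: [460.4, 67.1, 65.3]
orientation: [2.388, 2.036, 0.006]
ft_force: [-7.3, -0.3, 28.5]
width: 16.3
{'t': 25.4, 'qpos': [0.12, 0.46, 2.073, -0.001, 0.604, 0.279], 'ee_pos': [460.402, 67.138, 65.33], 'orientation': [2.388, 2.036, 0.006], 'ft_force': [-7.333, -0.279, 28.506], 'width': 16.337}
[8.98868753 0.10902314]
```

```bash
python3 -m inch '[{"xyz":[0,0,0],"spin":0},{"xyz":[0,0,0],"spin":0},{"xyz":[0,0,0],"spin":0},{"xyz":[0,0,0],"spin":0}]' 0.65
python3 -m inch '[{"xyz":[0,0,-1],"spin":0},{"xyz":[0,0,-3],"spin":0},{"xyz":[0,0,-6],"spin":0},{"xyz":[0,0,-11],"spin":0},{"xyz":[0,0,-15.5],"spin":0},{"xyz":[0,0,-15.5],"spin":0}]'
python3 - <<'E'
from h import *
o=obs();print(WJ(o['ee_pos']))
B=cv2.imread
snap('side','s5.png');cv2.imwrite('pics/v5.png',cv2.resize(B('pics/s5.png')[205:325,230:360],(650,600),interpolation=2))
go((*JW(11,125),220,-9.1),(*JW(11,125),145,-9.1))
E
```

```text
t: 25.8
ee_pos: [460.4, 67.1, 65.1]
orientation: [2.388, 2.036, 0.006]
ft_force: [0.8, -0.8, 0.0]
width: 30.6
t: 26.4
ee_pos: [463.2, 67.6, 226.2]
orientation: [2.383, 2.032, 0.02]
ft_force: [0.3, -0.6, 0.5]
width: 30.6
{'t': 26.4, 'qpos': [0.12, 0.179, 1.973, -0.001, 0.974, 0.279], 'ee_pos': [463.195, 67.615, 226.225], 'orientation': [2.383, 2.032, 0.02], 'ft_force': [0.319, -0.588, 0.509], 'width': 30.615}
[11.67126581  1.02175063]
jaw -9.08 tilt [ 0.012  0.001 -1.   ]
(np.float64(482.14028756609014), np.float64(190.13874698674095), 220, -9.1) xyz cm [12.44, 0.09, 0.38] spin 0.0
(np.float64(482.14028756609014), np.float64(190.13874698674095), 145, -9.1) xyz cm [12.42, 0.0, 7.88] spin 0.0
```

View pics/v5.png

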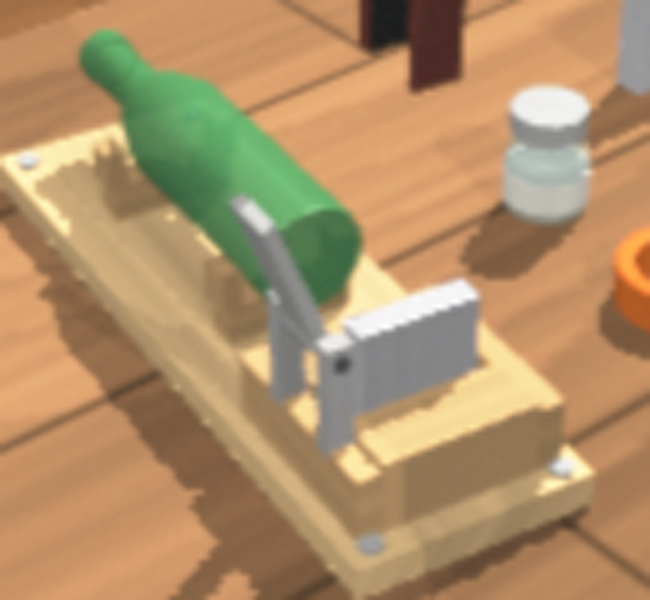

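The 16 mm spacer stands upright and fully down in the gap, showing about 38 mm above the fence. Next is the cap: going round to its outer side with closed fingers.

```bash
python3 -m inch '[{"xyz":[5,0,0],"spin":0},{"xyz":[10,0,0],"spin":0},{"xyz":[12.4,0,0.4],"spin":0},{"xyz":[12.4,0,0.4],"spin":0},{"xyz":[12.4,0,4],"spin":0},{"xyz":[12.4,0,7.8],"spin":0},{"xyz":[12.4,0,7.8],"spin":0},{"xyz":[12.4,0,7.8],"spin":0}]' 1
python3 - <<'E'
from h import *
o=obs();print(WJ(o['ee_pos']))
go(*[(*JW(11,y),z,-9.1) for y,z in((66,147),(40,160),(20,150),(8,136),(2,122),(0,109))])
E
```

```text
t: 27.25
ee_pos: [481.2, 188.9, 145.3]
orientation: [2.386, 2.034, 0.01]
ft_force: [0.4, -0.1, -0.1]
width: 0.5
{'t': 27.25, 'qpos': [0.353, 0.373, 1.93, -0.005, 0.83, 0.516], 'ee_pos': [481.181, 188.873, 145.258], 'orientation': [2.386, 2.034, 0.01], 'ft_force': [0.359, -0.105, -0.059], 'width': 0.458}
[ 10.25286915 123.59840608]
jaw -9.11 tilt [ 0.009 -0.001 -1.   ]
(np.float64(472.8089615980756), np.float64(131.8813323884372), 147, -9.1) xyz cm [-5.76, 0.08, -0.18] spin -0.0
(np.float64(468.69685184945905), np.float64(106.2085734129135), 160, -9.1) xyz cm [-8.36, 0.09, -1.48] spin -0.0
(np.float64(465.53369050436936), np.float64(86.46029727789525), 150, -9.1) xyz cm [-10.36, 0.08, -0.48] spin -0.0
(np.float64(463.63579369731553), np.float64(74.61133159688433), 136, -9.1) xyz cm [-11.56, 0.07, 0.92] spin -0.0
(np.float64(462.6868452937887), np.float64(68.68684875637885), 122, -9.1) xyz cm [-12.16, 0.06, 2.32] spin -0.0
(np.float64(462.37052915927967), np.float64(66.71202114287703), 109, -9.1) xyz cm [-12.36, 0.04, 3.62] spin -0.0
```

```bash
python3 -m inch '[{"xyz":[-1.5,0.1,-0.1],"spin":0},{"xyz":[-3,0.1,-0.1],"spin":0},{"xyz":[-4.5,0.1,-0.2],"spin":0},{"xyz":[-5.7,0.1,-0.3],"spin":0},{"xyz":[-6.7,0.1,-0.8],"spin":0},{"xyz":[-7.5,0.1,-1.3],"spin":0},{"xyz":[-8.4,0.1,-1.5],"spin":0},{"xyz":[-9.4,0.1,-1.1],"spin":0},{"xyz":[-10.4,0.1,-0.5],"spin":0},{"xyz":[-11,0.1,0.2],"spin":0},{"xyz":[-11.6,0.1,0.9],"spin":0},{"xyz":[-11.9,0.1,1.6],"spin":0},{"xyz":[-12.2,0.1,2.3],"spin":0},{"xyz":[-12.3,0.1,2.9],"spin":0},{"xyz":[-12.4,0.1,3.3],"spin":0},{"xyz":[-12.4,0.1,3.5],"spin":0},{"xyz":[-12.4,0.1,3.6],"spin":0},{"xyz":[-12.4,0.1,3.6],"spin":0}]' 1
python3 - <<'E'
from h import *
o=obs();print(WJ(o['ee_pos']))
snap('side','s6.png');cv2.imwrite('pics/v6.png',cv2.resize(cv2.imread('pics/s6.png')[205:325,230:360],(520,480),interpolation=2))
E
```

```text
t: 29.05
ee_pos: [462.9, 66.4, 109.1]
orientation: [2.386, 2.034, 0.01]
ft_force: [0.5, -0.9, 0.5]
width: 0.2
{'t': 29.05, 'qpos': [0.118, 0.375, 2.054, -0.003, 0.704, 0.279], 'ee_pos': [462.913, 66.396, 109.138], 'orientation': [2.386, 2.034, 0.01], 'ft_force': [0.454, -0.92, 0.458], 'width': 0.241}
[11.58593455 -0.22618229]
```

View pics/v6.png

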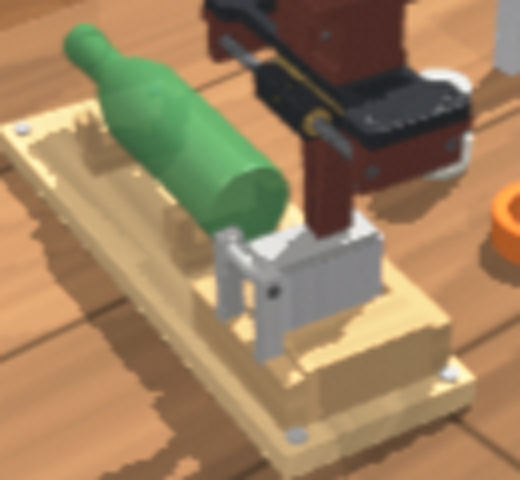

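The cap is down over the spacer, just under the fingertips. I'll press it firmly shut, then withdraw.

```bash
python3 -m inch '[{"xyz":[-0.3,0,0.1],"spin":0},{"xyz":[-0.6,0,0.2],"spin":0},{"xyz":[-0.8,0,0.3],"spin":0},{"xyz":[-0.8,0,0.4],"spin":0},{"xyz":[-0.8,0,0.4],"spin":0}]' 1
python3 -m inch '[{"xyz":[0,0,-1],"spin":0},{"xyz":[0,0,-5],"spin":0},{"xyz":[0,0,-10],"spin":0},{"xyz":[-5,0,-14],"spin":0},{"xyz":[-10,0,-14],"spin":0},{"xyz":[-15,0,-14],"spin":0},{"xyz":[-20,0,-14],"spin":0},{"xyz":[-25,-5,-14],"spin":0},{"xyz":[-30,-10,-14],"spin":0},{"xyz":[-35,-10,-14],"spin":0},{"xyz":[-40,-10,-14],"spin":0},{"xyz":[-45,-10,-14],"spin":0},{"xyz":[-45,-10,-14],"spin":0},{"xyz":[-45,-10,-14],"spin":0}]' 1
python3 - <<'E'
from h import *
obs();snap('top','t7.png');snap('side','s7.png')
A=cv2.imread('pics/t7.png')[110:320,60:600];B=cv2.imread('pics/s7.png')
out=np.zeros((600,800,3),np.uint8);out[:311]=cv2.resize(A,(800,311),interpolation=2);out[311:600,:400]=cv2.resize(B[205:299,230:360],(400,289),interpolation=2);out[311:600,400:]=cv2.resize(B[150:280,300:480],(400,289),interpolation=2)
cv2.imwrite('pics/v7.png',out)
E
```

```text
t: 29.6
ee_pos: [463.2, 59.9, 107.6]
orientation: [2.387, 2.032, 0.017]
ft_force: [-5.5, 8.9, 26.9]
width: 0.5
t: 31.0
ee_pos: [289.9, -373.2, 244.9]
orientation: [2.39, 2.026, 0.016]
ft_force: [0.2, -0.1, 0.3]
width: 0.5
{'t': 31.0, 'qpos': [-0.942, 0.164, 1.941, 0.012, 1.029, -0.784], 'ee_pos': [289.882, -373.153, 244.878], 'orientation': [2.39, 2.026, 0.016], 'ft_force': [0.198, -0.096, 0.313], 'width': 0.534}
```

View pics/v7.png

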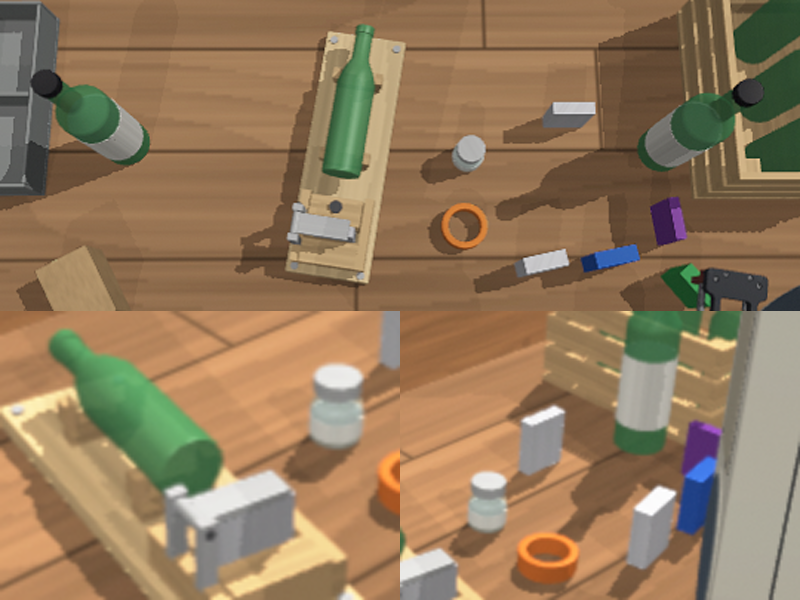

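The cap lies level over the seated 16 mm spacer. The 20 and 24 mm spacers and both bottles are standing, and the robot is clear of everything. Handing in.

```bash
python3 -c "
from workcell import ctrl
print(ctrl.close_job())"
```

```text
the job is handed in; nothing more can be done
None
```

The 16 mm spacer is upright on the bottom of the gap with the steel cap pressed shut over it, and I handed the job in at about 31 s of the 72 s.

- **Which spacer fits:** The 20 mm spacer stopped on the lead-in bevels, both in several pushes and in a light sweep across the gap, so I put it back on the bench. The 16 mm one slid in freely. Nudging it sideways gave at most 3.6 mm of play, so the gap is under about 19.6 mm. I did not try the 24 mm one, since a gap too narrow for 20 mm rules it out.
- **Seating and cap:** The 16 mm spacer met the floor of the gap at the expected height, with the TCP at 65.3 mm against 65.7 mm. The shut cap stopped the fingers at 107.6 mm under about 27 N; its top should be at 108 mm.
- **Final pictures:** They show the cap level over the spacer, the 20 and 24 mm spacers upright, both bottles standing, and the arm touching nothing.
- **What disagreed:** In the early hard pushes (up to about 43 N), the height readings put the 20 mm spacer slightly below the bevels. That looked as if it might fit and had only jammed, so I took it back for the lighter sweep. The sweep and the 16 mm play settled it as too thick.

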